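# Stack the die case that matches the sample blank

## Task

The brass blank on the black rubber mat is today's sample: find the closed case whose lid is marked with the same shape and stack it squarely on the plain case that stands on the dark wooden stand. Then stack the other, thinner plain case squarely on top, so that the three make one upright column with flush sides. Set each case down gently, without letting it drop, do not push the bottom case out of place, and leave everything else where it lies.

Things in the scene. Friction and masses are not known exactly. Their poses are not given: they have to be found in the camera images.
- base_case: bottom case of the column: closed aluminium case 110 x 54 x 40 mm (length along its x, width along its y, height along z) with a plain flat lid, 0.8 kg, standing loose on the middle of the wooden stand, parallel to it within 0.05 rad. Origin: centre of its underside; its lid is 40 mm above that.
- stand: dark wooden board 160 x 100 x 18 mm (x, y, z) fixed to the bench; origin: centre of its underside. The bottom case stands on it, so the top of the bottom case is 58 mm above the bench.
- case_disc: closed aluminium case 110 x 54 x 36 mm (length along its x, width along its y, height along z), flat smooth lid with a thin dark round disc marked flat (not raised) in the middle of the lid, 42 mm across; about 0.35 kg. Origin: centre of its underside. It lies flat on the bench.
- case_cross: closed aluminium case 110 x 54 x 36 mm (length along its x, width along its y, height along z), flat smooth lid with a thin dark equal-armed cross (a plus sign, arms 13 mm wide) marked flat (not raised) in the middle of the lid, 42 mm across; about 0.35 kg. Origin: centre of its underside. It lies flat on the bench.
- case_angle: closed aluminium case 110 x 54 x 36 mm (length along its x, width along its y, height along z), flat smooth lid with a thin dark right angle (an L of two equal 42 mm legs, 13 mm wide) marked flat (not raised) in the middle of the lid, 42 mm across; about 0.35 kg. Origin: centre of its underside. It lies flat on the bench.
- top_case: top case: closed aluminium case 110 x 54 x 30 mm (length along its x, width along its y, height along z), thinner than the rest, plain lid without a mark; about 0.3 kg. Origin: centre of its underside. It lies flat on the bench.
- sample_mat: black rubber mat 110 x 110 x 5 mm, fixed; origin: centre of its underside. The blank lying on it is the sample.
- scrap_tray: shallow wooden tray 120 x 200 x 22 mm, fixed, with the two blanks that are not wanted; origin: centre of its underside.
- blank_disc: flat brass blank, a round disc 60 mm across, 5 mm thick; origin: centre of its underside. One of the three blanks lies on the black sample mat (origin within 20 mm of the mat's centre): that is the sample. The other two lie in the scrap tray.
- blank_cross: flat brass blank, an equal-armed cross 60 mm across with arms 19 mm wide, 5 mm thick; origin: centre of its underside. One of the three blanks lies on the black sample mat (origin within 20 mm of the mat's centre): that is the sample. The other two lie in the scrap tray.
- blank_angle: flat brass blank, a right angle (L) of two equal 60 mm legs, 19 mm wide (origin: centre of the 60 mm square that it fills), 5 mm thick; origin: centre of its underside. One of the three blanks lies on the black sample mat (origin within 20 mm of the mat's centre): that is the sample. The other two lie in the scrap tray.
- dropper: bystander: white dropper bottle with green cap, 36 mm across, 85 mm tall; origin under its centre
- brush_jar: bystander: amber glass jar 72 mm across, 135 mm tall, with brushes standing up to 200 mm; origin under its centre
- solder_brick: bystander: reddish soldering brick 120 x 65 x 28 mm; origin under its centre
- round_tin: bystander: white round tin 72 mm across, 28 mm tall; origin under its centre
- hammer: bystander: small hammer 220 mm long, lying on the robot's side of the bench

How it is judged:
On the way:
1. the case marked with the sample's shape stands squarely on the bottom case and is let go (((horizontal distance between blank_disc and sample_mat below 0.045 m and x of case_disc in the frame of base_case between -0.008 and 0.008 m and y of case_disc in the frame of base_case between -0.008 and 0.008 m and z of case_disc in the frame of base_case between 0.036 and 0.044 m and angle between the x axis of case_disc and the x axis of base_case, either way round below 0.1 rad and angle between case_disc's own z axis and vertical below 0.06 rad and contact force between the fingers and case_disc below 0.2 N and (linear speed of case_disc below 0.02 m/s and angular speed of case_disc below 0.2 rad/s)) or (horizontal distance between blank_cross and sample_mat below 0.045 m and x of case_cross in the frame of base_case between -0.008 and 0.008 m and y of case_cross in the frame of base_case between -0.008 and 0.008 m and z of case_cross in the frame of base_case between 0.036 and 0.044 m and angle between the x axis of case_cross and the x axis of base_case, either way round below 0.1 rad and angle between case_cross's own z axis and vertical below 0.06 rad and contact force between the fingers and case_cross below 0.2 N and (linear speed of case_cross below 0.02 m/s and angular speed of case_cross below 0.2 rad/s)) or (horizontal distance between blank_angle and sample_mat below 0.045 m and x of case_angle in the frame of base_case between -0.008 and 0.008 m and y of case_angle in the frame of base_case between -0.008 and 0.008 m and z of case_angle in the frame of base_case between 0.036 and 0.044 m and angle between the x axis of case_angle and the x axis of base_case, either way round below 0.1 rad and angle between case_angle's own z axis and vertical below 0.06 rad and contact force between the fingers and case_angle below 0.2 N and (linear speed of case_angle below 0.02 m/s and angular speed of case_angle below 0.2 rad/s)))), for 0.2 s.
At the end, for the whole second after the job is handed in: Bottom case within 20 mm of its start; on it the case with the sample's shape, on that the thin plain case, each flat and within 8 mm along and across and 0.1 rad of the case beneath; sample still on its mat; all released and at rest (((horizontal distance between blank_disc and sample_mat below 0.045 m and x of case_disc in the frame of base_case between -0.008 and 0.008 m and y of case_disc in the frame of base_case between -0.008 and 0.008 m and z of case_disc in the frame of base_case between 0.036 and 0.044 m and angle between the x axis of case_disc and the x axis of base_case, either way round below 0.1 rad and angle between each of case_disc, top_case's own z axis and vertical below 0.06 rad and x of top_case in the frame of case_disc between -0.008 and 0.008 m and y of top_case in the frame of case_disc between -0.008 and 0.008 m and z of top_case in the frame of case_disc between 0.032 and 0.04 m and angle between the x axis of top_case and the x axis of case_disc, either way round below 0.1 rad and contact force between the fingers and case_disc below 0.2 N and (linear speed of case_disc below 0.02 m/s and angular speed of case_disc below 0.2 rad/s)) or (horizontal distance between blank_cross and sample_mat below 0.045 m and x of case_cross in the frame of base_case between -0.008 and 0.008 m and y of case_cross in the frame of base_case between -0.008 and 0.008 m and z of case_cross in the frame of base_case between 0.036 and 0.044 m and angle between the x axis of case_cross and the x axis of base_case, either way round below 0.1 rad and angle between each of case_cross, top_case's own z axis and vertical below 0.06 rad and x of top_case in the frame of case_cross between -0.008 and 0.008 m and y of top_case in the frame of case_cross between -0.008 and 0.008 m and z of top_case in the frame of case_cross between 0.032 and 0.04 m and angle between the x axis of top_case and the x axis of case_cross, either way round below 0.1 rad and contact force between the fingers and case_cross below 0.2 N and (linear speed of case_cross below 0.02 m/s and angular speed of case_cross below 0.2 rad/s)) or (horizontal distance between blank_angle and sample_mat below 0.045 m and x of case_angle in the frame of base_case between -0.008 and 0.008 m and y of case_angle in the frame of base_case between -0.008 and 0.008 m and z of case_angle in the frame of base_case between 0.036 and 0.044 m and angle between the x axis of case_angle and the x axis of base_case, either way round below 0.1 rad and angle between each of case_angle, top_case's own z axis and vertical below 0.06 rad and x of top_case in the frame of case_angle between -0.008 and 0.008 m and y of top_case in the frame of case_angle between -0.008 and 0.008 m and z of top_case in the frame of case_angle between 0.032 and 0.04 m and angle between the x axis of top_case and the x axis of case_angle, either way round below 0.1 rad and contact force between the fingers and case_angle below 0.2 N and (linear speed of case_angle below 0.02 m/s and angular speed of case_angle below 0.2 rad/s))) and contact force between the fingers and top_case below 0.2 N and linear speed of each of top_case, base_case below 0.02 m/s and angular speed of each of top_case, base_case below 0.2 rad/s and angle between base_case's own z axis and vertical below 0.06 rad and distance of base_case from where it was at the start of the episode below 0.02 m); the robot touches nothing.
It fails at once if the bottom case is pushed more than 20 mm or tipped (distance of base_case from where it was at the start of the episode above 0.02 m or angle between base_case's own z axis and vertical above 0.25 rad).
It fails at once if a case that does not match the sample is moved more than 30 mm ((horizontal distance between blank_disc and sample_mat below 0.045 m and distance of any of case_cross, case_angle from where it was at the start of the episode above 0.03 m) or (horizontal distance between blank_cross and sample_mat below 0.045 m and distance of any of case_disc, case_angle from where it was at the start of the episode above 0.03 m) or (horizontal distance between blank_angle and sample_mat below 0.045 m and distance of any of case_disc, case_cross from where it was at the start of the episode above 0.03 m)).
It fails at once if a blank or a bystander is moved more than 30 mm (distance of any of blank_disc, blank_cross, blank_angle, dropper, brush_jar, solder_brick, round_tin, hammer from where it was at the start of the episode above 0.03 m).
It fails at once if a case is pressed or knocked hard on the one below (over 60 N) (contact force between any of case_disc, case_cross, case_angle and base_case above 60 N or contact force between any of case_disc, case_cross, case_angle and top_case above 60 N).
It fails at once if a case is dropped (out of the fingers and faster than 0.45 m/s, as after a fall of 10 mm) ((linear speed of case_disc above 0.45 m/s and contact force between the fingers and case_disc below 0.2 N) or (linear speed of case_cross above 0.45 m/s and contact force between the fingers and case_cross below 0.2 N) or (linear speed of case_angle above 0.45 m/s and contact force between the fingers and case_angle below 0.2 N) or (linear speed of top_case above 0.45 m/s and contact force between the fingers and top_case below 0.2 N)).
It also fails if it takes over 64 s, if anything falls off the work surface, if the arm or the gripper's body presses on something with over 40 N, if the wrist force passes 120 N, or if a joint passes its speed limit or range.

## Robot

A 6-joint arm with a two-finger parallel gripper is mounted at the origin on the work surface. World frame = base frame: x ahead of the robot, y to its left, z up, the work surface at z = 0. Lengths are in m, angles in rad, forces in N, time in s.
With the tool pointing down it reaches from about 0.35 to 0.95 m from the base axis. Payload 17.4 kg.
Tool frame: the origin (TCP) lies on the mounting face of the last link; the fingertips stand 186 mm ahead of it and the grasp point (between the pads) lies 167 mm ahead of it (r.finger_overhang is the distance from the TCP to the fingertips, in m); z points along the fingers, y is the line along which they close (so a half turn about z gives the same grasp; the last joint's range is limited). The gripper opens to 93 mm and grips with 3 to 60 N. Pads are 15 mm wide; open, the fingers measure 128 mm over their backs; the gripper's body (75 mm by 188 mm) begins 65 mm behind the grasp point.
Start: joints at [-1.323, 0.116, 1.442, -0, 1.584, -0.038], TCP at [0.19, -0.648, 0.405] pointing down, gripper open.
Joint ranges: [-2.83, 2.83], [-0.83, 2.19], [0.07, 2.5], [-1.14, 4.28], [0.01, 3], [-2.97, 2.97]. Speed limits (rad/s): [1.89, 1.89, 2.22, 3.14, 3.14, 3.14].

## Interface

Orientations are given as a unit quaternion [x, y, z, w].
In Python, from cell import r gives the robot as it stands. The module is installed in compiled form; this text tells all that it offers.
- The arm moves only by the tool drive_tool, never from a script. Its argument "commands" is a list of rows, each a list of 3 entries, a list of its own where there are three numbers: the shift along the world's x, y, z each as a share of 100 mm, from -1 to 1, then the turn, a rotation vector about the world's x, y, z each as a share of pi/4 rad, from -1 to 1, then the opening, from 0 (shut) to 1 (fully open). A call has 1 to 5 rows; each row is the pose to reach, as a shift and turn from the pose commanded when the call began; what a row does not reach only later rows make up. A row lasts 1/10 s, in which the tool goes at most 50 mm and 8.59 degrees, less where a joint would pass 70% of its speed; a pose out of reach is approached as far as the arm can. A call with a number of a shift or a turn outside -1 to 1 is refused whole. A call with a gripper value outside its range is refused whole. The fingers move at their own pace and stop on an object; "newtons" is the grip in N (left out, the last holds). Time passes only in rows, so rows that repeat a pose let the fingers close. It gives the time, the measured TCP pose, the force, the opening and the grip force at its end, in the units of the state.
- r.read_state(): the state, without advancing time (a new reading comes with each control period).
- r.capture(name): name is "side" or "top"; returns the picture (420x560x3 uint8, blue, green, red); there is no depth.
- r.get_calibration(name): a dict with "fx", "fy", "cx", "cy" (pixels), "k1" (the pictures are not rectified: a ray, as slopes to the right and down, at radius r is drawn at 1 + k1 r^2 times it, then the intrinsics apply), "cam_to_world" (4x4, takes a point from camera to world coordinates). Camera axes: x right, y down, z forward; pixel columns grow to the right and rows downward; lengths in m; the calibration is good to about 2 mm. A picture is of the moment at which its call begins. get_calibration takes no time and is no camera call.
- r.job_done(): hands the job in; it is judged then, once.
Trained networks look in the newest picture that a camera, given by its name, has taken for a name from the list of things; names that differ only in an ending like _2 or _b are one class to them, and where a whole thing is asked for, a point or a joint stands for the part that bears it (a point fixed in the world has none). Each returns a list of dicts, best first, with "score" (0 to 1); they miss things now and then, are a little off and sometimes report something else, mostly with a low value. They report only what shows in the picture. A call takes as long as a camera call.
- r.boxes_of(thing, camera): "bbox" ([left, top, right, bottom] in pixels, round what is visible of it).
- r.regions_of(thing, camera): "pixels" (420x560 bool, what is visible of it) and "bbox" ([left, top, right, bottom] in pixels, round what is visible of it).
- r.landmark_of(thing, camera): "point" ([column, row] in pixels: a listed point, or the origin of a listed thing).
The state is a dict: "clock": time; "joints": joint angles; "qd": joint speeds; "effort": joint torques, N m; "eef_pos": TCP position; "orientation": TCP orientation; "contact_force": force on the tool from outside, world axes, zero at the start; "wrist_torque": the same for the moment, N m; "grip_width": finger opening in m; "grip_force": force on a finger pad.
Only numpy, scipy, OpenCV 4.12 (cv2) and the standard library are available. Lean on these libraries where they do the work, as an engineer would, in place of code of your own. Each camera call takes 0.05 s, during which the arm holds its last target. There are 200 camera calls.

## Working session

There is one attempt and no reset: what is moved stays moved. The work goes in short steps, Python scripts to look and compute and a tool call to move; the robot and the scene stay as the last step left them, time stands still between calls to the robot, and variables do not carry over. Pictures are saved under pics/ and viewed, at most 10 in all, crops included, and the job is handed in when it is done.

Besides the shell and the picture viewer there is one more tool, called after ">>>" in YAML: its name, and indented under it one key for each argument. drive_tool: Moves the arm, as the interface text tells. Its arguments: {"type":"object","properties":{"commands":{"type":"array"},"newtons":{"type":"number"}},"required":["commands"]}

```bash
mkdir -p pics; python3 - <<'E'
from cell import r
import cv2
for n in("side","top"):
    im=r.capture(n); cv2.imwrite(f"pics/{n}0.png",im)
    c=r.get_calibration(n); print(n,{k:(v if k!="cam_to_world" else [[round(float(x),4) for x in q] for q in v]) for k,v in c.items()})
s=r.read_state(); print({k:s[k] for k in("clock","eef_pos","orientation","grip_width")})
E
```

```text
side {'fx': 384.7458414310592, 'fy': 384.7458414310592, 'cx': 279.07643693238003, 'cy': 199.45509780667044, 'k1': -0.0017328717965541288, 'cam_to_world': [[-0.9436, -0.2565, 0.2095, 0.3131], [-0.3312, 0.7229, -0.6064, 0.5845], [0.0041, -0.6415, -0.7671, 0.7989], [0.0, 0.0, 0.0, 1.0]]}
top {'fx': 422.3489096421342, 'fy': 422.3489096421342, 'cx': 279.1873627357481, 'cy': 209.9293864866971, 'k1': -0.11564801859791544, 'cam_to_world': [[-0.0169, -0.9954, 0.0939, 0.4204], [-0.9997, 0.0183, 0.0148, -0.0178], [-0.0165, -0.0936, -0.9955, 0.9982], [0.0, 0.0, 0.0, 1.0]]}
{'clock': 0.1, 'eef_pos': array([ 0.1902665 , -0.64763603,  0.40409221]), 'orientation': array([ 9.89809974e-01,  1.42393703e-01, -6.99293939e-05, -4.93454079e-04]), 'grip_width': 0.09276619699114642}
```

View pics/top0.png

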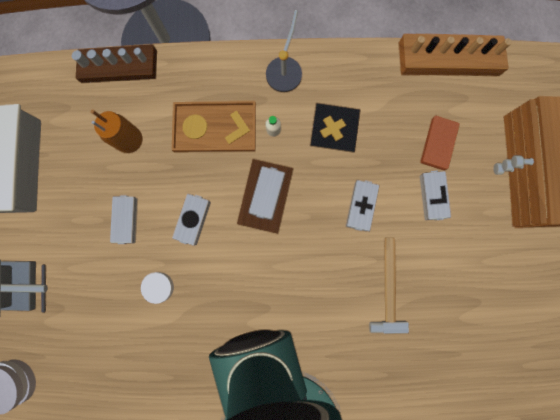

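View pics/side0.png

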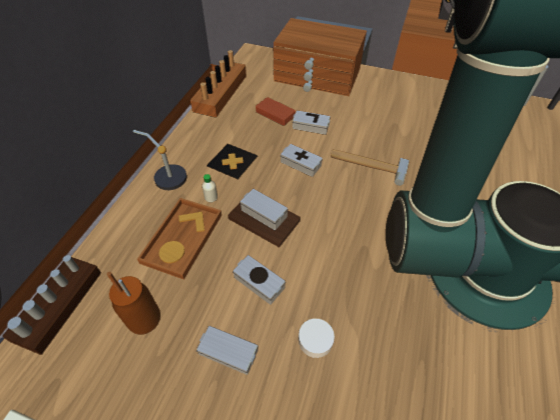

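The sample on the mat (333,128) is the cross. The matching case is at (363,205), the base at (266,193) and the thin plain case at (122,219). Next I'll fit poses by matching projected boxes to the region masks.

```bash
cat > h.py <<'E'
from cell import r
import numpy as np, cv2
from scipy.optimize import minimize
from scipy.spatial.transform import Rotation as R
def proj(n,P):
    c=r.get_calibration(n); T=np.linalg.inv(np.array(c["cam_to_world"]))
    p=P@T[:3,:3].T+T[:3,3]; s=p[:,:2]/p[:,2:]; s=s*(1+c["k1"]*(s**2).sum(1,keepdims=True))
    return s*[c["fx"],c["fy"]]+[c["cx"],c["cy"]]
def box(q,z,h,l=.11,w=.054):
    x,y,a=q; C=np.array([[i*l/2,j*w/2,k] for i in(-1,1) for j in(-1,1) for k in(z,z+h)])
    C[:,:2]=C[:,:2]@np.array([[np.cos(a),np.sin(a)],[-np.sin(a),np.cos(a)]])+[x,y]
    return C
def sil(n,q,z,h):
    m=np.zeros((420,560),np.uint8); p=cv2.convexHull(proj(n,box(q,z,h)).astype(np.float32))
    cv2.fillConvexPoly(m,np.round(p*16).astype(np.int32),255,cv2.LINE_AA,4); return m/255.
def ray0(n,uv,z):
    f=lambda p:((proj(n,np.array([[p[0],p[1],z]]))[0]-uv)**2).sum()
    return minimize(f,[.5,0],method="Nelder-Mead").x
def fit(masks,z,h):
    n0=list(masks)[0]; ys,xs=np.nonzero(masks[n0]); c=ray0(n0,[xs.mean(),ys.mean()],z+h*.7)
    f=lambda q:sum(np.abs(sil(n,q,z,h)-m).sum()/m.sum() for n,m in masks.items())
    best=None
    for a in np.arange(0,np.pi,np.pi/6):
        s=np.array([c[0],c[1],a]); S=np.vstack([s,s+[.01,0,0],s+[0,.01,0],s+[0,0,.3]])
        o=minimize(f,s,method="Nelder-Mead",options=dict(initial_simplex=S,xatol=1e-4,fatol=1e-4))
        if best is None or o.fun<best.fun: best=o
    return best.x,best.fun
def find(t,z,h,near=None,cams=("top","side")):
    ms={}
    for n in cams:
        L=r.regions_of(t,n)
        if near is not None:
            L=[d for d in L if abs(np.mean(np.nonzero(d["pixels"])[::-1],axis=1)-near[n]).max()<25]
        if L: ms[n]=L[0]["pixels"].astype(float); print(t,n,round(L[0]["score"],2),L[0]["bbox"],[round(d["score"],2) for d in L[1:]])
    for k in ms: print("  ",k,fit({k:ms[k]},z,h))
    q,e=fit(ms,z,h); print("  both",q.round(4),round(e,3)); return q
E
python3 - <<'E'
from h import *
for n in("side","top"): r.capture(n)
for t,z,h in(("case_cross",0,.036),("base_case",.018,.04),("top_case",0,.03)): find(t,z,h)
for n in("top","side"): print([(d["score"],d["point"]) for d in r.landmark_of("blank_cross",n)][:2])
s=r.read_state(); R_=R.from_quat(s["orientation"]).as_matrix(); print(R_.round(3), s["clock"])
E
```

```text
case_cross top 0.77 [347.7, 178.8, 378.9, 230.5] [0.17]
case_cross side 0.87 [281.0, 147.6, 319.0, 174.5] [0.2]
   top (array([4.72225962e-01, 2.01057945e-03, 3.84699793e+00]), np.float64(1.987090977870248))
   side (array([ 0.51801543, -0.19759226, -0.3532236 ]), np.float64(0.17118837621789731))Traceback (most recent call last):
  File "<stdin>", line 3, in <module>
  File "h.py", line 36, in find
    q,e=fit(ms,z,h); print("  both",q.round(4),round(e,3)); return q
        ~~~^^^^^^^^
  File "h.py", line 25, in fit
    o=minimize(f,s,method="Nelder-Mead",options=dict(initial_simplex=S,xatol=1e-4,fatol=1e-4))
    res = _minimize_neldermead(fun, x0, args, callback, bounds=bounds,
                               **options)
    fsim[j] = func(sim[j])
              ~~~~^^^^^^^^
    fx = function(np.copy(x), *(wrapper_args + args))
  File "h.py", line 21, in <lambda>
    f=lambda q:sum(np.abs(sil(n,q,z,h)-m).sum()/m.sum() for n,m in masks.items())
               ~~~^^^^^^^^^^^^^^^^^^^^^^^^^^^^^^^^^^^^^^^^^^^^^^^^^^^^^^^^^^^^^^^
  File "h.py", line 21, in <genexpr>
    f=lambda q:sum(np.abs(sil(n,q,z,h)-m).sum()/m.sum() for n,m in masks.items())
                          ~~~^^^^^^^^^
  File "h.py", line 14, in sil
    m=np.zeros((420,560),np.uint8); p=cv2.convexHull(proj(n,box(q,z,h)).astype(np.float32))
                                                     ~~~~^^^^^^^^^^^^^^
  File "h.py", line 6, in proj
    c=r.get_calibration(n); T=np.linalg.inv(np.array(c["cam_to_world"]))
ValueError: time passes only in moves, steps and waits
```

```bash
python3 - <<'E'
s=open('h.py').read()
s=s.replace("def proj","CAL={n:r.get_calibration(n) for n in('top','side')}\ndef proj",1).replace("c=r.get_calibration(n); T=np","c=CAL[n]; T=np")
a=s.index("def ray0"); b=s.index("def fit")
s=s[:a]+'''def ray0(n,uv,z):
    c=CAL[n]; T=np.array(c["cam_to_world"]); K=np.array([[c["fx"],0,c["cx"]],[0,c["fy"],c["cy"]],[0,0,1]])
    d=cv2.undistortPoints(np.array([[uv]],float),K,np.array([c["k1"],0,0,0]))[0,0]
    v=T[:3,:3]@[d[0],d[1],1]; return (T[:3,3]+v*(z-T[2,3])/v[2])[:2]
'''+s[b:]
open('h.py','w').write(s)
E
cat > m.py <<'E'
from h import *
for n in("side","top"): r.capture(n)
for t,z,h in(("case_cross",0,.036),("base_case",.018,.04),("top_case",0,.03)): find(t,z,h)
for n in("top","side"): print([(d["score"],d["point"]) for d in r.landmark_of("blank_cross",n)][:2])
s=r.read_state(); R_=R.from_quat(s["orientation"]).as_matrix(); print(R_.round(3), s["clock"])
E
python3 m.py
```

```text
case_cross top 0.72 [345.3, 179.8, 379.9, 230.4] [0.44]
case_cross side 0.76 [280.9, 145.0, 321.3, 173.7] [0.22]
   top (array([ 0.51971855, -0.19593687, -0.2559193 ]), np.float64(0.10007118358894712))
   side (array([ 0.51880382, -0.19790006, -0.28595151]), np.float64(0.16627354508839204))
  both [ 0.5196 -0.1962 -0.2691] 0.272
base_case top 0.63 [249.7, 162.9, 284.4, 214.9] []
base_case side 0.65 [241.7, 188.7, 288.4, 232.3] []
   top (array([0.55232828, 0.02381571, 2.8522962 ]), np.float64(0.09892358589526346))
   side (array([ 0.5489125 ,  0.02283154, -0.31724931]), np.float64(0.12659778827682883))
  both [ 0.5504  0.0238 -0.3006] 0.242
top_case top 0.75 [107.1, 195.7, 136.3, 246.9] []
top_case side 0.78 [197.2, 324.7, 259.4, 374.4] [0.41]
   top (array([ 0.49583493,  0.36787191, -0.04887507]), np.float64(0.08648206676415554))
   side (array([0.49529802, 0.36726527, 3.09913973]), np.float64(0.09401590303352023))
  both [0.4957 0.3677 3.0921] 0.182
[(0.77, [333.4, 126.9])]
[(0.46, [234.4, 160.4])]
[[ 0.959  0.282  0.   ]
 [ 0.282 -0.959 -0.   ]
 [-0.     0.    -1.   ]] 0.8
```

>>> drive_tool:
  commands:
    - [[0.35, 0.5, 0], [0, 0, -0.2], 1]
    - [[0.7, 1, 0], [0, 0, -0.4], 1]
    - [[0.7, 1, 0], [0, 0, -0.55], 1]
    - [[0.7, 1, 0], [0, 0, -0.7], 1]
  newtons: 40

```text
clock: 1.2
eef_pos: [0.2618, -0.5455, 0.4054]
orientation: [0.991, -0.133, 0.0, 0.0]
contact_force: [0.3, 0.2, 0.1]
grip_width: 0.0931
grip_force: 0.0
```

>>> drive_tool:
  commands:
    - [[0.35, 0.5, 0], [0, 0, 0], 1]
    - [[0.7, 1, 0], [0, 0, 0], 1]
    - [[0.7, 1, 0], [0, 0, 0], 1]

```text
clock: 1.5
eef_pos: [0.3316, -0.4451, 0.4051]
orientation: [0.991, -0.131, 0.0, -0.0]
contact_force: [0.6, -0.6, -0.4]
grip_width: 0.093
grip_force: 0.0
```

>>> drive_tool:
  commands:
    - [[0.35, 0.5, 0], [0, 0, 0], 1]
    - [[0.7, 1, 0], [0, 0, 0], 1]
    - [[0.7, 1, 0], [0, 0, 0], 1]

```text
clock: 1.8
eef_pos: [0.4016, -0.3449, 0.4051]
orientation: [0.991, -0.131, 0.0, -0.0]
contact_force: [-0.3, -0.4, 0.4]
grip_width: 0.0929
grip_force: 0.0
```

>>> drive_tool:
  commands:
    - [[0.35, 0.5, 0], [0, 0, 0], 1]
    - [[0.7, 1, -0.3], [0, 0, 0], 1]
    - [[0.7, 1, -0.6], [0, 0, 0], 1]

```text
clock: 2.1
eef_pos: [0.4718, -0.2454, 0.3473]
orientation: [0.991, -0.131, 0.003, 0.001]
contact_force: [1.0, -0.8, -0.5]
grip_width: 0.0931
grip_force: 0.0
```

>>> drive_tool:
  commands:
    - [[0.48, 0.49, 0], [0, 0, 0], 1]
    - [[0.48, 0.49, -0.3], [0, 0, 0], 1]
    - [[0.48, 0.49, -0.6], [0, 0, 0], 1]
    - [[0.48, 0.49, -0.6], [0, 0, 0], 1]

```text
clock: 2.5
eef_pos: [0.5179, -0.1977, 0.2809]
orientation: [0.991, -0.131, -0.003, -0.001]
contact_force: [-0.1, -1.4, 0.2]
grip_width: 0.0931
grip_force: 0.0
```

```bash
python3 - <<'E'
from h import *
im=r.capture("top"); s=r.capture("side"); print(r.read_state()["eef_pos"],r.read_state()["orientation"])
q=[.5196,-.1962,-.269]
for n,i in(("top",im),("side",s)):
    p=proj(n,box(q,0,.036)).round().astype(int)
    i=i.copy(); cv2.polylines(i,[cv2.convexHull(p)],True,(0,0,255),1)
    c=p.mean(0).astype(int); x,y=max(c[0]-65,0),max(c[1]-70,0)
    globals()[n]=cv2.resize(i[y:y+140,x:x+130],None,fx=3,fy=3)
cv2.imwrite("pics/g1.png",np.hstack([top,side]))
E
```

```text
[ 0.51826937 -0.19879737  0.28539268] [ 9.91296399e-01 -1.31648800e-01 -2.02404390e-04 -2.84797420e-05]
```

View pics/g1.png

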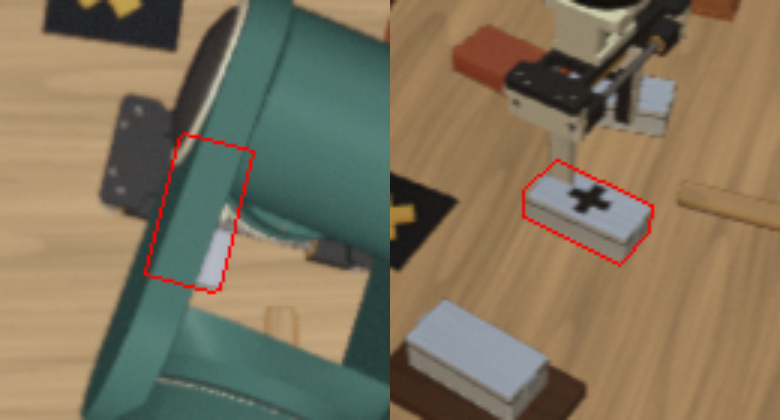

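The fitted outline sits on the cross case in both views, and the fingers straddle it. I'm descending and gripping.

>>> drive_tool:
  commands:
    - [[0.01, 0.02, -0.4], [0, 0, 0], 1]
    - [[0.01, 0.02, -0.75], [0, 0, 0], 1]
    - [[0.01, 0.02, -0.92], [0, 0, 0], 1]
    - [[0.01, 0.02, -0.92], [0, 0, 0], 1]

```text
clock: 3.0
eef_pos: [0.519, -0.1971, 0.1923]
orientation: [0.991, -0.132, -0.001, -0.0]
contact_force: [0.3, -0.7, -0.0]
grip_width: 0.0931
grip_force: 0.0
```

>>> drive_tool:
  commands:
    - [[0, 0, 0], [0, 0, 0], 0.5]
    - [[0, 0, 0], [0, 0, 0], 0.3]
    - [[0, 0, 0], [0, 0, 0], 0.3]
    - [[0, 0, 0], [0, 0, 0], 0.3]

```text
clock: 3.4
eef_pos: [0.5195, -0.1968, 0.1938]
orientation: [0.991, -0.132, 0.001, 0.0]
contact_force: [-0.2, -0.7, 0.7]
grip_width: 0.0655
grip_force: 0.0
```

>>> drive_tool:
  commands:
    - [[0, 0, 0], [0, 0, 0], 0.3]
    - [[0, 0, 0], [0, 0, 0], 0.3]
    - [[0, 0, 0], [0, 0, 0], 0.3]
    - [[0, 0, 0], [0, 0, 0], 0.3]

```text
clock: 3.8
eef_pos: [0.5194, -0.1967, 0.1931]
orientation: [0.991, -0.132, 0.0, 0.0]
contact_force: [-1.0, 0.6, 5.6]
grip_width: 0.0536
grip_force: 39.9
```

>>> drive_tool:
  commands:
    - [[0, 0, 0.1], [0, 0, 0], 0.3]
    - [[0, 0, 0.4], [0, 0, 0], 0.3]
    - [[0, 0, 0.8], [0, 0, 0], 0.3]
    - [[0, 0, 1], [0, 0, 0], 0.3]

```text
clock: 4.2
eef_pos: [0.5194, -0.1966, 0.2963]
orientation: [0.991, -0.132, 0.001, 0.0]
contact_force: [0.9, -0.4, -2.3]
grip_width: 0.054
grip_force: 39.9
```

>>> drive_tool:
  commands:
    - [[0.1, 0.3, 0], [0, 0, -0.02], 0.3]
    - [[0.15, 0.7, 0], [0, 0, -0.05], 0.3]
    - [[0.15, 1, 0], [0, 0, -0.05], 0.3]
    - [[0.15, 1, 0], [0, 0, -0.05], 0.3]

```text
clock: 4.6
eef_pos: [0.5342, -0.0939, 0.293]
orientation: [0.989, -0.15, -0.0, -0.0]
contact_force: [-0.2, -0.3, -2.9]
grip_width: 0.0539
grip_force: 39.9
```

>>> drive_tool:
  commands:
    - [[0.1, 0.4, 0], [0, 0, 0], 0.3]
    - [[0.15, 0.8, 0], [0, 0, 0], 0.3]
    - [[0.16, 1, 0], [0, 0, 0], 0.3]
    - [[0.16, 1, 0], [0, 0, 0], 0.3]

```text
clock: 5.0
eef_pos: [0.5503, 0.0051, 0.2929]
orientation: [0.989, -0.15, -0.0, -0.0]
contact_force: [0.0, -1.1, -2.9]
grip_width: 0.0541
grip_force: 39.9
```

>>> drive_tool:
  commands:
    - [[0, 0.2, -0.1], [0, 0, 0], 0.3]
    - [[0, 0.2, -0.2], [0, 0, 0], 0.3]
    - [[0, 0.2, -0.25], [0, 0, 0], 0.3]
    - [[0, 0.2, -0.25], [0, 0, 0], 0.3]

```text
clock: 5.4
eef_pos: [0.5501, 0.0225, 0.2669]
orientation: [0.988, -0.151, -0.001, 0.0]
contact_force: [-0.2, -0.7, -1.8]
grip_width: 0.0536
grip_force: 39.9
```

```bash
python3 - <<'E'
from h import *
s=r.capture("side"); st=r.read_state(); print(st["eef_pos"],st["orientation"])
zb=st["eef_pos"][2]-.193
print("held bottom z",zb)
find("case_cross",zb,.036,cams=("side",)); 
i=s.copy()
for q,z,h,c in(([st["eef_pos"][0],st["eef_pos"][1],2*np.arctan2(*st["orientation"][[1,0]])],zb,.036,(0,255,0)),([.5504,.0238,-.30],.018,.04,(0,0,255))):
    p=proj("side",box(q,z,h))
    cv2.polylines(i,[np.round(cv2.convexHull(p.astype(np.float32))*16).astype(int)],True,c,1,cv2.LINE_AA,4)
i=i[130:250,200:330]; cv2.imwrite("pics/g2.png",cv2.resize(np.hstack([s[130:250,200:330],i]),None,fx=3,fy=3,interpolation=cv2.INTER_CUBIC))
E
```

```text
[0.55026841 0.02252589 0.26752379] [ 9.88469610e-01 -1.51418944e-01 -3.39332170e-04  1.38986965e-04]
held bottom z 0.07452378563134537
case_cross side 0.57 [259.2, 185.6, 285.4, 214.9] [0.19]
   side (array([0.52446994, 0.00449173, 1.78900473]), np.float64(0.9152815686274511))
  both [0.5245 0.0045 1.789 ] 0.915
```

View pics/g2.png

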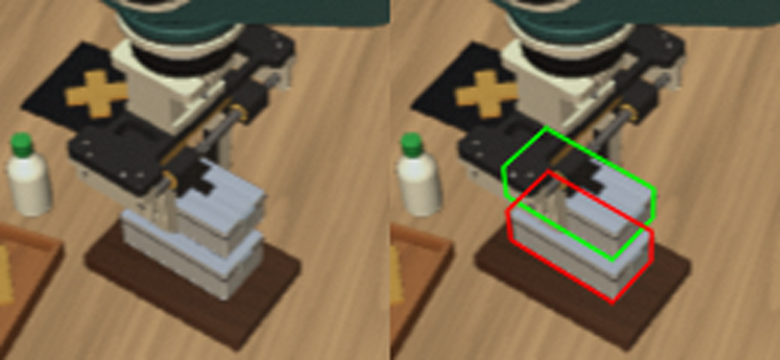

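The held case (green) appears shifted about 1–2 px toward its right end relative to the base (red). I'll zoom in to quantify it.

```bash
python3 - <<'E'
from h import *
s=r.capture("side"); st=r.read_state(); e=st["eef_pos"]; zb=e[2]-.193
yaw=2*np.arctan2(*st["orientation"][[1,0]]); print(yaw)
u=s[180:235,235:300]; big=cv2.resize(u,None,fx=12,fy=12,interpolation=cv2.INTER_CUBIC)[:600,:780]
for q,z,h,c in(([e[0],e[1],yaw],zb,.036,(0,255,0)),([.5504,.0238,-.30],.018,.04,(0,0,255))):
    P=proj("side",box(q,z,h)); print(P.round(1).tolist())
    for a in range(8):
        for b in(1,2,4):
            if a^b>a:
                A,B=[((P[k]-[235,180]+.5)*12).astype(int) for k in(a,a^b)]
                cv2.line(big,A.tolist(),B.tolist(),c,1)
for k in range(0,780,120): cv2.putText(big,str(235+k//12),(k,12),0,.4,(0,0,0),1)
cv2.imwrite("pics/g3.png",big)
E
```

```text
-0.3040374919037729
[[287.0, 201.9], [287.3, 192.3], [273.6, 216.0], [273.5, 206.5], [252.1, 181.9], [251.4, 172.1], [238.3, 194.8], [237.1, 185.0]]
[[286.5, 216.4], [286.8, 206.6], [273.7, 230.3], [273.6, 220.6], [253.0, 196.8], [252.2, 186.7], [239.8, 209.5], [238.6, 199.6]]
```

View pics/g3.png

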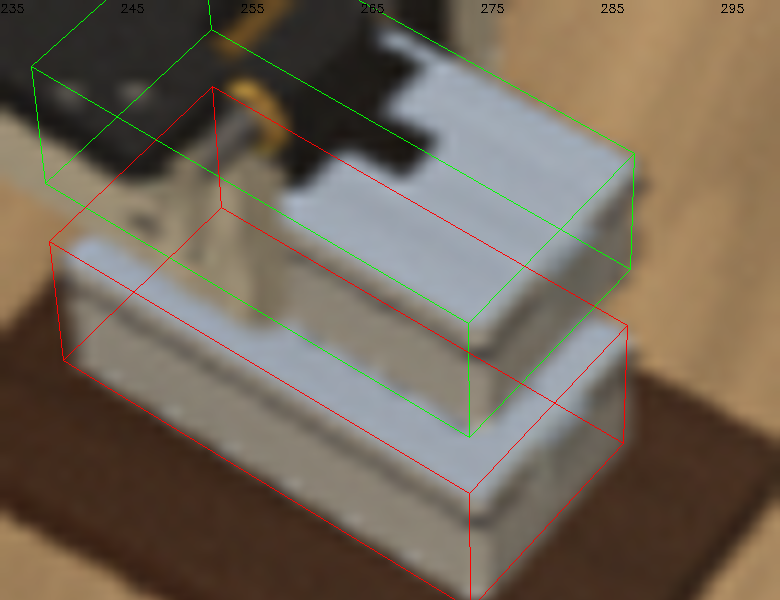

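The held case and base are offset from their overlays by the same amount, so they agree to about 1 mm. I'm lowering gently.

>>> drive_tool:
  commands:
    - [[0.01, 0.01, -0.05], [0, 0, 0], 0.3]
    - [[0.01, 0.01, -0.1], [0, 0, 0], 0.3]
    - [[0.01, 0.01, -0.13], [0, 0, 0], 0.3]
    - [[0.01, 0.01, -0.15], [0, 0, 0], 0.3]
    - [[0.01, 0.01, -0.15], [0, 0, 0], 0.3]

```text
clock: 6.05
eef_pos: [0.5512, 0.0244, 0.2524]
orientation: [0.989, -0.151, -0.0, 0.0]
contact_force: [-0.4, 0.2, -3.4]
grip_width: 0.054
grip_force: 39.9
```

>>> drive_tool:
  commands:
    - [[0, 0, -0.01], [0, 0, 0], 0.3]
    - [[0, 0, -0.015], [0, 0, 0], 0.3]
    - [[0, 0, -0.02], [0, 0, 0], 0.3]
    - [[0, 0, -0.02], [0, 0, 0], 0.3]

```text
clock: 6.45
eef_pos: [0.5513, 0.0244, 0.2512]
orientation: [0.989, -0.151, 0.0, -0.0]
contact_force: [-2.0, 0.9, 2.3]
grip_width: 0.0537
grip_force: 39.9
```

>>> drive_tool:
  commands:
    - [[0, 0, 0], [0, 0, 0], 0.7]
    - [[0, 0, 0], [0, 0, 0], 0.9]
    - [[0, 0, 0], [0, 0, 0], 1]
    - [[0, 0, 0], [0, 0, 0], 1]
    - [[0, 0, 0], [0, 0, 0], 1]

```text
clock: 6.95
eef_pos: [0.5513, 0.0244, 0.2507]
orientation: [0.989, -0.151, 0.0, -0.0]
contact_force: [-0.7, -0.5, 0.0]
grip_width: 0.0889
grip_force: 0.0
```

>>> drive_tool:
  commands:
    - [[0, 0, 0.2], [0, 0, 0], 1]
    - [[0, 0, 0.6], [0, 0, 0], 1]
    - [[0, 0, 1], [0, 0, 0], 1]
    - [[0, 0, 1], [0, 0, 0], 1]

```text
clock: 7.35
eef_pos: [0.5518, 0.0244, 0.3566]
orientation: [0.989, -0.151, 0.004, -0.001]
contact_force: [0.8, -0.0, -0.5]
grip_width: 0.0933
grip_force: 0.0
```

>>> drive_tool:
  commands:
    - [[0, 0.5, 0.4], [0, 0, 0.1], 1]
    - [[0, 1, 0.4], [0, 0, 0.3], 1]
    - [[0, 1, 0.4], [0, 0, 0.3], 1]

```text
clock: 7.65
eef_pos: [0.5511, 0.1275, 0.3917]
orientation: [1.0, -0.03, 0.001, -0.001]
contact_force: [-0.6, -0.3, 0.5]
grip_width: 0.0929
grip_force: 0.0
```

>>> drive_tool:
  commands:
    - [[-0.2, 0.5, 0], [0, 0, 0], 1]
    - [[-0.4, 1, 0], [0, 0, 0], 1]
    - [[-0.4, 1, 0], [0, 0, 0], 1]

```text
clock: 7.95
eef_pos: [0.5097, 0.2275, 0.3899]
orientation: [0.999, -0.033, -0.001, -0.0]
contact_force: [0.4, 0.0, 0.2]
grip_width: 0.093
grip_force: 0.0
```

```bash
python3 - <<'E'
from h import *
r.capture("side"); i=r.capture("top"); st=r.read_state(); print(st["eef_pos"],2*np.arctan2(*st["orientation"][[1,0]]))
find("case_cross",.058,.036); find("base_case",.018,.04,cams=("side",)); find("top_case",0,.03,cams=("side",))
cv2.imwrite("pics/g4.png",cv2.resize(i[140:240,90:310],None,fx=3.5,fy=3.5))
E
```

```text
[0.51085067 0.22528403 0.39008182] -0.06607071952102739
case_cross top 0.85 [247.7, 160.4, 282.9, 217.3] []
case_cross side 0.86 [259.0, 197.6, 284.8, 217.5] []
   top (array([ 0.55354563,  0.02389355, -0.24550254]), np.float64(0.0911993390283126))
   side (array([0.52622011, 0.00554719, 1.87612865]), np.float64(1.2454478886990479))
  both [ 0.5527  0.0239 -0.2973] 1.807
base_case side 0.68 [262.1, 208.0, 284.7, 232.9] [0.27]
   side (array([0.52293441, 0.00859925, 1.86944282]), np.float64(2.9143837535014003))
  both [0.5229 0.0086 1.8694] 2.914
top_case side 0.83 [197.7, 327.0, 258.2, 373.7] []
   side (array([ 0.49477603,  0.36840217, -0.01789007]), np.float64(0.09420797532496145))
  both [ 0.4948  0.3684 -0.0179] 0.094
```

View pics/g4.png

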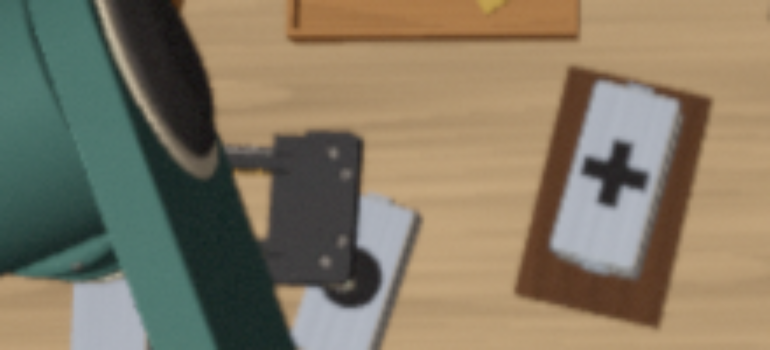

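The cross case sits flush on the base at (615,175) in the crop. Next is the thin case.

>>> drive_tool:
  commands:
    - [[-0.1, 0.5, 0], [0, 0, 0.03], 1]
    - [[-0.15, 1, 0], [0, 0, 0.03], 1]
    - [[-0.15, 1, -0.3], [0, 0, 0.03], 1]
    - [[-0.15, 1, -0.5], [0, 0, 0.03], 1]

```text
clock: 8.65
eef_pos: [0.4965, 0.3246, 0.3391]
orientation: [1.0, -0.022, -0.0, 0.0]
contact_force: [0.5, -1.5, -0.2]
grip_width: 0.0929
grip_force: 0.0
```

>>> drive_tool:
  commands:
    - [[0, 0.43, 0], [0, 0, 0], 1]
    - [[0, 0.43, -0.3], [0, 0, 0], 1]
    - [[0, 0.43, -0.6], [0, 0, 0], 1]
    - [[0, 0.43, -0.6], [0, 0, 0], 1]

```text
clock: 9.05
eef_pos: [0.4963, 0.3661, 0.2765]
orientation: [1.0, -0.023, -0.002, 0.002]
contact_force: [-0.4, -0.1, -0.8]
grip_width: 0.093
grip_force: 0.0
```

```bash
python3 - <<'E'
from h import *
s=r.capture("side"); st=r.read_state(); e=st["eef_pos"]; print(e,2*np.arctan2(*st["orientation"][[1,0]]))
for q,z,h,c in(([.4957,.3677,-.045],0,.03,(0,0,255)),([e[0],e[1],-.045],0,.03,(0,255,0)),([.551,.0240,-.30],.058,.036,(0,0,255)),([.551,.024,-.30],.018,.04,(0,255,0))):
    p=proj("side",box(q,z,h))
    cv2.polylines(s,[np.round(cv2.convexHull(p.astype(np.float32))*16).astype(int)],True,c,1,cv2.LINE_AA,4)
cv2.imwrite("pics/g5.png",cv2.resize(s[160:390,170:330],None,fx=2.6,fy=2.6,interpolation=cv2.INTER_CUBIC))
E
```

```text
[0.49671789 0.36636579 0.27929695] -0.04548129671967909
```

View pics/g5.png

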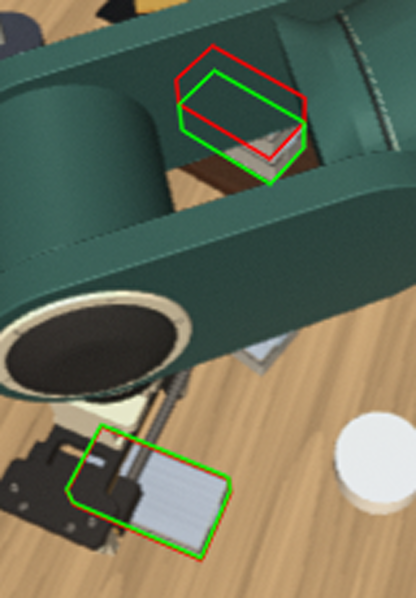

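The thin case's outline matches the gripper position. I'm descending and gripping.

>>> drive_tool:
  commands:
    - [[-0.01, 0.01, -0.4], [0, 0, 0], 1]
    - [[-0.01, 0.01, -0.7], [0, 0, 0], 1]
    - [[-0.01, 0.01, -0.88], [0, 0, 0], 1]
    - [[-0.01, 0.01, -0.88], [0, 0, 0], 1]

```text
clock: 9.5
eef_pos: [0.4956, 0.3676, 0.1921]
orientation: [1.0, -0.023, -0.001, 0.001]
contact_force: [0.3, -0.4, 0.1]
grip_width: 0.0928
grip_force: 0.0
```

>>> drive_tool:
  commands:
    - [[0, 0, 0], [0, 0, 0], 0.5]
    - [[0, 0, 0], [0, 0, 0], 0.3]
    - [[0, 0, 0], [0, 0, 0], 0.3]
    - [[0, 0, 0], [0, 0, 0], 0.3]
    - [[0, 0, 0], [0, 0, 0], 0.3]

```text
clock: 10.0
eef_pos: [0.4953, 0.3684, 0.1932]
orientation: [1.0, -0.022, 0.0, -0.0]
contact_force: [-0.4, -1.3, -0.0]
grip_width: 0.0575
grip_force: 0.0
```

>>> drive_tool:
  commands:
    - [[0, 0, 0], [0, 0, 0], 0.3]
    - [[0, 0, 0], [0, 0, 0], 0.3]
    - [[0, 0, 0], [0, 0, 0], 0.3]

```text
clock: 10.3
eef_pos: [0.4953, 0.3684, 0.1931]
orientation: [1.0, -0.022, 0.0, -0.0]
contact_force: [-1.8, -1.7, 5.7]
grip_width: 0.0535
grip_force: 40.0
```

>>> drive_tool:
  commands:
    - [[0, 0, 0.1], [0, 0, 0], 0.3]
    - [[0, 0, 0.4], [0, 0, 0], 0.3]
    - [[0, 0, 0.8], [0, 0, 0], 0.3]
    - [[0, 0, 1], [0, 0, 0], 0.3]

```text
clock: 10.7
eef_pos: [0.4954, 0.3685, 0.2964]
orientation: [1.0, -0.022, 0.001, -0.001]
contact_force: [0.6, -0.4, -3.6]
grip_width: 0.0535
grip_force: 40.0
```

>>> drive_tool:
  commands:
    - [[0.1, -0.3, 0.2], [0, 0, -0.1], 0.3]
    - [[0.2, -0.7, 0.4], [0, 0, -0.2], 0.3]
    - [[0.2, -1, 0.4], [0, 0, -0.33], 0.3]
    - [[0.2, -1, 0.4], [0, 0, -0.33], 0.3]

```text
clock: 11.1
eef_pos: [0.5154, 0.2657, 0.3338]
orientation: [0.988, -0.154, 0.0, 0.0]
contact_force: [-0.3, 1.0, -3.5]
grip_width: 0.0538
grip_force: 40.0
```

>>> drive_tool:
  commands:
    - [[0.1, -0.5, 0], [0, 0, 0], 0.3]
    - [[0.2, -0.9, 0], [0, 0, 0], 0.3]
    - [[0.2, -1, 0], [0, 0, 0], 0.3]
    - [[0.2, -1, 0], [0, 0, 0], 0.3]

```text
clock: 11.5
eef_pos: [0.5354, 0.1675, 0.3327]
orientation: [0.988, -0.152, -0.0, -0.0]
contact_force: [-0.8, 0.8, -3.7]
grip_width: 0.0536
grip_force: 40.0
```

>>> drive_tool:
  commands:
    - [[0.1, -0.4, 0], [0, 0, 0], 0.3]
    - [[0.16, -0.8, 0], [0, 0, 0], 0.3]
    - [[0.16, -1, 0], [0, 0, 0], 0.3]
    - [[0.16, -1, 0], [0, 0, 0], 0.3]

```text
clock: 11.9
eef_pos: [0.5514, 0.0677, 0.3327]
orientation: [0.988, -0.151, -0.0, 0.0]
contact_force: [-0.0, 0.5, -2.5]
grip_width: 0.054
grip_force: 40.0
```

>>> drive_tool:
  commands:
    - [[0, -0.3, 0], [0, 0, 0], 0.3]
    - [[0, -0.43, -0.1], [0, 0, 0], 0.3]
    - [[0, -0.43, -0.25], [0, 0, 0], 0.3]
    - [[0, -0.43, -0.33], [0, 0, 0], 0.3]
    - [[0, -0.43, -0.33], [0, 0, 0], 0.3]

```text
clock: 12.4
eef_pos: [0.551, 0.0264, 0.2977]
orientation: [0.989, -0.151, -0.001, 0.0]
contact_force: [-0.8, -0.7, -3.6]
grip_width: 0.0538
grip_force: 40.0
```

```bash
python3 - <<'E'
from h import *
s=r.capture("side"); st=r.read_state(); e=st["eef_pos"]; zb=e[2]-.193
yaw=2*np.arctan2(*st["orientation"][[1,0]]); print(e,yaw,zb)
f=9; x0,y0=225,170; big=cv2.resize(s[y0:y0+66,x0:x0+75],None,fx=f,fy=f,interpolation=cv2.INTER_CUBIC)
for q,z,h,c in(([e[0],e[1],yaw],zb,.03,(0,255,0)),([.5513,.0244,-.303],.058,.036,(0,0,255))):
    P=proj("side",box(q,z,h))
    for a in range(8):
        for b in(1,2,4):
            if a^b>a:
                A,B=[((P[k]-[x0,y0]+.5)*f).astype(int) for k in(a,a^b)]
                cv2.line(big,A.tolist(),B.tolist(),c,1)
cv2.imwrite("pics/g6.png",big)
E
```

```text
[0.55120588 0.02633101 0.29876223] -0.302303971178899 0.10576222937654517
```

View pics/g6.png

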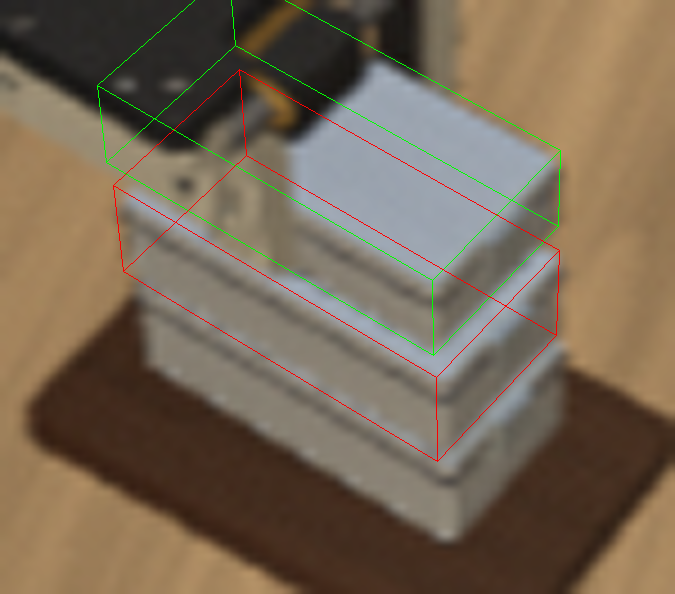

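The thin case lines up with the cross case, and the cross case is within about 3 mm of the base. I'm lowering.

>>> drive_tool:
  commands:
    - [[0, -0.02, -0.04], [0, 0, 0], 0.3]
    - [[0, -0.02, -0.07], [0, 0, 0], 0.3]
    - [[0, -0.02, -0.09], [0, 0, 0], 0.3]
    - [[0, -0.02, -0.09], [0, 0, 0], 0.3]

```text
clock: 12.85
eef_pos: [0.5512, 0.0234, 0.2905]
orientation: [0.989, -0.151, -0.0, -0.0]
contact_force: [0.1, -0.0, -2.9]
grip_width: 0.0536
grip_force: 40.0
```

>>> drive_tool:
  commands:
    - [[0, 0, -0.01], [0, 0, 0], 0.3]
    - [[0, 0, -0.015], [0, 0, 0], 0.3]
    - [[0, 0, -0.02], [0, 0, 0], 0.3]
    - [[0, 0, -0.02], [0, 0, 0], 0.3]

```text
clock: 13.25
eef_pos: [0.5513, 0.0234, 0.2887]
orientation: [0.989, -0.151, -0.0, -0.0]
contact_force: [0.3, -0.1, -2.7]
grip_width: 0.0538
grip_force: 40.0
```

>>> drive_tool:
  commands:
    - [[0, 0.01, -0.007], [0, 0, 0], 0.3]
    - [[0, 0.01, -0.013], [0, 0, 0], 0.3]
    - [[0, 0.01, -0.013], [0, 0, 0], 0.3]

```text
clock: 13.55
eef_pos: [0.5513, 0.0244, 0.2873]
orientation: [0.989, -0.151, -0.0, 0.0]
contact_force: [0.0, 0.5, -2.1]
grip_width: 0.0536
grip_force: 40.0
```

>>> drive_tool:
  commands:
    - [[0, 0, -0.004], [0, 0, 0], 0.3]
    - [[0, 0, -0.008], [0, 0, 0], 0.3]
    - [[0, 0, -0.008], [0, 0, 0], 0.3]

```text
clock: 13.85
eef_pos: [0.5513, 0.0244, 0.2871]
orientation: [0.989, -0.151, 0.0, -0.0]
contact_force: [-3.0, 0.8, 3.4]
grip_width: 0.0538
grip_force: 40.0
```

Contact made; I'm releasing and retreating.

>>> drive_tool:
  commands:
    - [[0, 0, 0], [0, 0, 0], 0.7]
    - [[0, 0, 0], [0, 0, 0], 0.9]
    - [[0, 0, 0], [0, 0, 0], 1]
    - [[0, 0, 0], [0, 0, 0], 1]
    - [[0, 0, 0], [0, 0, 0], 1]

```text
clock: 14.35
eef_pos: [0.5513, 0.0244, 0.2866]
orientation: [0.989, -0.151, -0.0, 0.0]
contact_force: [-0.3, 0.0, 0.5]
grip_width: 0.089
grip_force: 0.0
```

>>> drive_tool:
  commands:
    - [[0, 0, 0.2], [0, 0, 0], 1]
    - [[0, 0, 0.6], [0, 0, 0], 1]
    - [[0, 0, 1], [0, 0, 0], 1]
    - [[0, 0, 1], [0, 0, 0], 1]

```text
clock: 14.75
eef_pos: [0.5516, 0.0244, 0.3925]
orientation: [0.989, -0.151, 0.004, -0.001]
contact_force: [-0.6, 0.6, 0.9]
grip_width: 0.0928
grip_force: 0.0
```

>>> drive_tool:
  commands:
    - [[0, -0.5, 0], [0, 0, 0], 1]
    - [[0, -1, 0], [0, 0, 0], 1]
    - [[0, -1, 0], [0, 0, 0], 1]

```text
clock: 15.05
eef_pos: [0.551, -0.0797, 0.386]
orientation: [0.988, -0.153, -0.0, 0.001]
contact_force: [-1.4, 0.5, 0.4]
grip_width: 0.0932
grip_force: 0.0
```

>>> drive_tool:
  commands:
    - [[0, -0.5, 0], [0, 0, 0], 1]
    - [[0, -1, 0], [0, 0, 0], 1]
    - [[0, -1, 0], [0, 0, 0], 1]
    - [[0, -1, 0], [0, 0, 0], 1]

```text
clock: 15.45
eef_pos: [0.5512, -0.1763, 0.3859]
orientation: [0.988, -0.152, -0.0, -0.0]
contact_force: [0.1, -0.4, -0.5]
grip_width: 0.0932
grip_force: 0.0
```

```bash
python3 - <<'E'
from h import *
s=r.capture("side"); t=r.capture("top")
f=6
a=cv2.resize(s[165:245,225:300],None,fx=f,fy=f,interpolation=cv2.INTER_CUBIC)
b=cv2.resize(t[150:230,235:292],None,fx=f,fy=f,interpolation=cv2.INTER_CUBIC)
cv2.imwrite("pics/g7.png",np.hstack([a,b]))
E
```

```text
(no output)
```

View pics/g7.png

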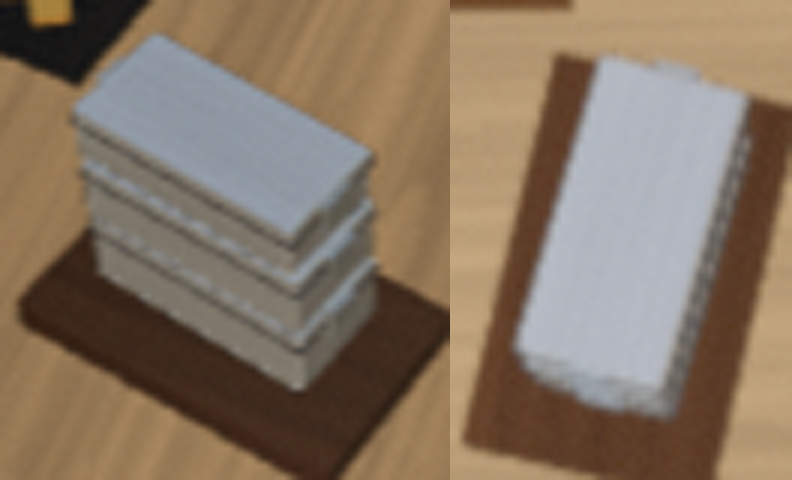

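The column stands with small steps. A quick numeric check of the corners read from the picture:

```bash
python3 - <<'E'
from h import *
for z,C in((.124,[(373,155),(75,112),(293,246)]),(.094,[(373,207),(84,170),(300,292)]),(.058,[(376,265),(95,238),(303,350)])):
    P=np.array([ray0("side",[225+u/6-.5,165+v/6-.5],z) for u,v in C]); print(z,(P*1000).round(1).tolist())
s=r.read_state(); print(s["clock"])
E
```

```text
0.124 [[489.9, 19.0], [608.0, 37.0], [503.8, 72.2]]
0.094 [[489.0, 20.0], [605.2, 40.5], [501.9, 70.0]]
0.058 [[486.9, 20.1], [601.1, 45.5], [500.5, 70.9]]
15.55
```

```bash
python3 -c "
from cell import r
print(r.job_done())"
```

```text
the job is handed in; nothing more can be done
None
```

The sample was the cross; its case now stands on the base with the thin case on top, steps of about 1–5 mm by camera against the 8 mm allowed, and the job is handed in (verdict not shown).

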